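# Weigh the drained sample basket

## Task

Take the sample basket off the barbed drain hook by its grip, without forcing it against the hook, and set it down gently, upright on the middle of the balance pan. Let go of it, then press the balance's round record key right down and release it. Leave the beaker, flask and check weight where they are.

Things in the scene. Friction and masses are not known exactly. Their poses are not given: they have to be found in the camera images.
- basket: Loose steel basket, about 0.22 kg, 142 mm tall. Origin: centre of its cup's underside; z up, x normal to its flat frame. Round cup, diameter 60, z 0-42; two legs 4x6 at y -24/+24 up to the frame, which is 4 thick (x), 52 wide (y), z 66-106, with a window (see basket_window); on top a black grip block. Starts hanging upright from the hook, its x along the hook's bar, away from the post.
- basket_grip (a point): Place to grip: on the axis of the basket's black grip block, 128 mm above the cup's underside. The block is 14 (x) x 20 (y) x 36 high, 106 to 142 mm above the cup's underside. Axes as the basket.
- basket_window (a point): Centre of the frame's rectangular window, 87 mm above the cup's underside: 28 wide (y) and 26 high (z 74 to 100). The bar below the window is z 66-74, the bar above it z 100-106. At the start the hook's bar passes through it and the window's upper edge rests on the bar.
- hook_stand: Fixed low stand. Origin: centre of the underside of its base plate (120 along x, 110 along y, 14 high), z up. Post of diameter 14 at the origin, up to z 168. From its top a level round bar, diameter 6, axis at z 165, runs along +x to x 62, then bends straight up and out to the hook_tip at x 76, z 187, where a barb turns back. Hook, bar and barb lie in the plane y 0.
- hook_tip (a point): Outer end of the hook, on the bar's axis, at x 76, z 187 of the stand. A barb, diameter 5, runs back from it to x 67, z 188. Upright, the window cannot pass tip and barb. Tilted 35 degrees about its y (top towards the post, cup away) it has 4 mm of room: raise it till the window's lower bar is close under the level bar, its upper bar above the barb, and back it off along +x.
- balance: Fixed laboratory balance, 230 (x) x 180 (y). Origin: centre of its underside, z up; its front with the keys is at -x. The front part is 48 high, the part under the pan 64 high. Round steel pan, diameter 120, its flat top 80 above the bench, centred at x 45, y 0.
- pan_center (a point): Centre of the top face of the balance's round pan (80 mm above the bench), axes as the balance.
- record_key_top (a point): Centre of the top of the round record key, the only key on the balance's front, at the balance's x -82, y -48, its top 66 mm above the bench; moves with the key. Key diameter 24, in a collar of diameter 40 whose top is 6 mm below the key's.
- record_key (a joint): Travel of the record key in m: 0 released, 0.006 pressed right down, which takes about 5 N; it springs back.
- beaker: Bystander: glass beaker, diameter 60, 80 tall. Origin: centre of its underside.
- flask: Bystander: conical glass flask, diameter 76, 121 tall. Origin: centre of its underside.
- weight: Bystander: steel check weight with a knob, diameter 34, 54 tall. Origin: centre of its underside.

How it is judged:
On the way, in this order (a step that is already met when the one before it is completed fails the run):
1. the basket is held in the gripper, clear of the hook (contact force between the fingers and basket above 1 N and contact force between basket and hook_stand below 0.1 N and contact force between basket and balance below 0.1 N and distance between basket_window and hook_tip above 0.06 m and height (world z) of basket above 0.03 m), for 0.1 s.
2. the basket stands released, upright and still on the middle of the pan (horizontal distance between basket and pan_center below 0.02 m and z of basket in the frame of pan_center between -0.004 and 0.004 m and angle between basket's own z axis and vertical below 0.08 rad and linear speed of basket below 0.02 m/s and contact force between the fingers and basket below 0.05 N), for 0.2 s.
3. the record key is pressed right down (value of joint record_key above 0.0045 m), for 0.05 s.
At the end, for the whole second after the job is handed in: The basket stands released and still on the balance pan, upright within 0.08 rad, its centre within 20 mm of the pan's, its underside within 4 mm of the pan's face, and the record key, having been pressed at least 4.5 of its 6 mm, is back up (less than 1.5 mm down) (all of step 2 and contact force between the arm and basket below 0.05 N and value of joint record_key below 0.0015 m); the robot touches nothing.
It fails at once if the basket is forced against the hook stand (more than 30 N) (contact force between basket and hook_stand above 30 N).
It fails at once if the basket is pressed hard or slammed on the balance (more than 60 N) (contact force between basket and balance above 60 N).
It fails at once if the basket is let fall (faster than 0.35 m/s while not held, a drop of about 6 mm) (contact force between the fingers and basket below 0.05 N and linear speed of basket above 0.35 m/s).
It fails at once if a bystander is moved more than 30 mm or tipped (distance of any of beaker, flask, weight from where it was at the start of the episode above 0.03 m or angle between any of beaker, flask, weight's own z axis and vertical above 0.4 rad).
It also fails if it takes over 53 s, if anything falls off the work surface, if the arm or the gripper's body presses on something with over 40 N, if the wrist force passes 120 N, or if a joint passes its speed limit or range.

## Robot

A 7-joint arm with a two-finger parallel gripper is mounted at the origin on the work surface. World frame = base frame: x ahead of the robot, y to its left, z up, the work surface at z = 0. Lengths are in m, angles in rad, forces in N, time in s.
With the tool pointing down it reaches from about 0.425 to 0.875 m from the base axis. Payload 4.7 kg.
Tool frame: the origin (TCP) lies at the very end of the fingers, on their centre line; the grasp point (between the pads) lies 19 mm behind it; z points along the fingers, y is the line along which they close (so a half turn about z gives the same grasp; the last joint's range is limited). The gripper opens to 87 mm and grips with 3 to 60 N. Pads are 19 mm wide; open, the fingers measure 117 mm over their backs; the gripper's body (75 mm by 190 mm) begins 51 mm behind the grasp point.
Start: joints at [-1.135, 0.321, -0.07, 1.45, 0.023, 1.371, -0.057], TCP at [0.266, 0.593, 0.223] pointing down, gripper open.
Joint ranges: [-2.86, 2.86], [-0.3, 2.09], [-1.38, 1.24], [0.06, 2.45], [-1.56, 4.7], [0.09, 2.05], [-2.69, 2.69]. Speed limits (rad/s): [2.57, 2.57, 3.14, 3.14, 3.14, 3.14, 3.14].

## Interface

Orientations are given as a rotation vector (axis times angle).
In Python, from bench import ctrl, imaging, ticket gives the robot as it stands.
- The arm moves only by the tool jog_arm, never from a script. Its argument "rows" is text: rows parted by semicolons, each of 7 numbers parted by spaces: the shift along the tool's x, y, z in cm, then the turn, a rotation vector about the tool's x, y, z in rad, then the closure, from -1 (fully open) to 1 (shut), so that 0 is half open. A call has 1 to 5 rows; each row shifts and turns the commanded pose from where the row before left it, along the tool's axes as they then stand; what a row does not reach is not made up. A row lasts 1/8 s, in which the tool goes at most 62.5 mm and 10.7 degrees, less where a joint would pass 70% of its speed; a pose out of reach is approached as far as the arm can. A call with a gripper value outside its range is refused whole. The fingers move at their own pace and stop on an object; "force" is the grip in N (left out, the last holds). Time passes only in rows, so rows that do not move let the fingers close. It gives the time, the measured TCP pose, the force, the opening and the grip force at its end, in the units of the state.
- ctrl.get_state(): the state, without advancing time (a new reading comes with each control period).
- imaging.get_image(name): name is "scene" or "top" or "wrist"; returns a dict with "img" (400x640x3 uint8, blue, green, red), "vertical_fov" (degrees; the focal length in pixels is half the picture's height over the tangent of half this angle, whatever the lens; pixels are square), "cx", "cy" (the principal point, pixels), "origin" and "orientation" of the camera in the world. Camera axes: x right, y down, z forward; pixel columns grow to the right and rows downward; lengths in m; the calibration is good to about 2 mm. A picture is of the moment at which its call begins. There is no depth.
- ticket.close_job(): hands the job in; it is judged then, once.
The state is a dict: "time": time; "joint_positions": joint angles; "qd": joint speeds; "joint_torque": joint torques, N m; "position": TCP position; "tool_rot": TCP orientation; "ft_force": force on the tool from outside, world axes, zero at the start; "torque": the same for the moment, N m; "grip_width": opening from 0.0 (shut) to 1.0 (fully open); "grip_force": force on a finger pad.
Only numpy, scipy, OpenCV 4.12 (cv2) and the standard library are available. Lean on these libraries where they do the work, as an engineer would, in place of code of your own. Each camera call takes 0.05 s, during which the arm holds its last target. There are 200 camera calls.

## Working session

There is one attempt and no reset: what is moved stays moved. The work goes in short steps, Python scripts to look and compute and a tool call to move; the robot and the scene stay as the last step left them, time stands still between calls to the robot, and variables do not carry over. Pictures are saved under pics/ and viewed, at most 10 in all, crops included, and the job is handed in when it is done.

Besides the shell and the picture viewer there is one more tool, called after "Emit:" as a command line: name --argument value ..., lists and objects as JSON in quotes. jog_arm: Moves the arm, as the interface text tells. Its arguments: {"type":"object","properties":{"rows":{"type":"string"},"force":{"type":"number"}},"required":["rows"]}

```bash
ls; mkdir -p pics
python3 - <<'E'
from bench import ctrl, imaging
import cv2,pickle
s=ctrl.get_state();print(s['position'],s['tool_rot'],s['time'])
d={}
for n in("scene","top"):
    r=imaging.get_image(n);d[n]=r;cv2.imwrite(f'pics/{n}0.png',r['img'])
    print(n,r['vertical_fov'],r['cx'],r['cy'],r['origin'],r['orientation'])
pickle.dump(d,open('d0.pkl','wb'))
E
```

```text
pics
[0.26594297 0.59249813 0.22145931] [-6.57578809e-01 -3.07168262e+00  2.99560830e-03] 0.0
scene 48.89935323275704 317.0557207750951 204.72007786790846 [0.90599318 0.5460422  0.69249094] [-0.73285774 -2.5733816   1.19290705]
top 49.05281740291035 314.8422979399684 195.3585797953162 [ 0.4016484  -0.01192534  1.04043482] [-2.11008061  2.11466813 -0.18963509]
```

View pics/scene0.png

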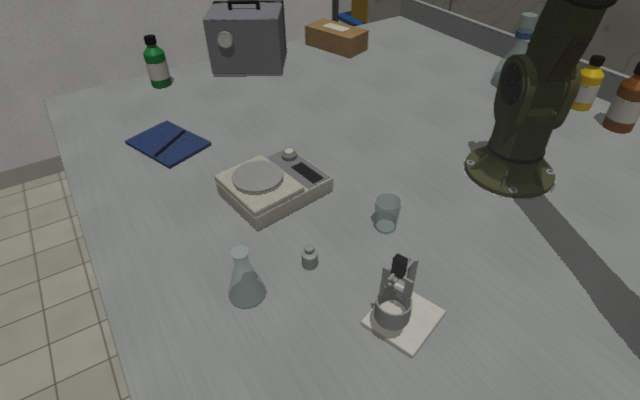

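View pics/top0.png

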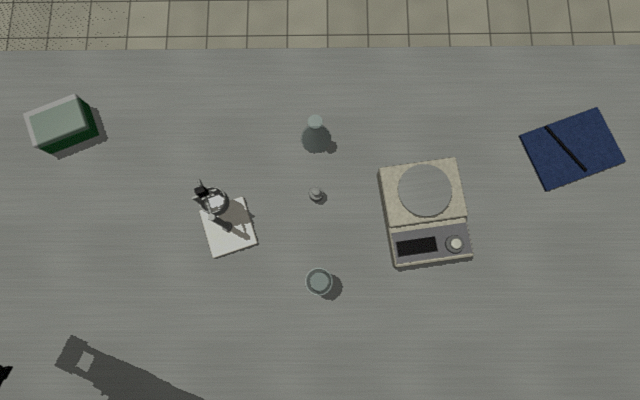

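The scene view shows the balance at about (273,185), the basket on its hook at (395,290) and the beaker, flask and weight. In the top view the stand is at (228,227), the basket grip at about (201,190), the pan at (425,190) and the key at (456,244). I'll enlarge both.

Run:
```python
import cv2,pickle,numpy as np
d=pickle.load(open('d0.pkl','rb'))
t=d['top']['img'];s=d['scene']['img']
def c(i,x,y,w,h,k): return cv2.resize(i[y:y+h,x:x+w],None,fx=k,fy=k,interpolation=cv2.INTER_CUBIC)
a=c(t,180,170,90,100,4); b=c(s,350,245,110,115,4)
c2=c(t,370,150,110,125,2);  
H=max(a.shape[0],b.shape[0]);f=lambda i:cv2.copyMakeBorder(i,0,H-i.shape[0],0,0,0)
cv2.imwrite('pics/crop1.png',np.hstack([f(a),f(b)]))
cv2.imwrite('pics/crop2.png',np.hstack([c(t,370,150,110,125,4)[:480], ]))
```

```text
(no output)
```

View pics/crop1.png

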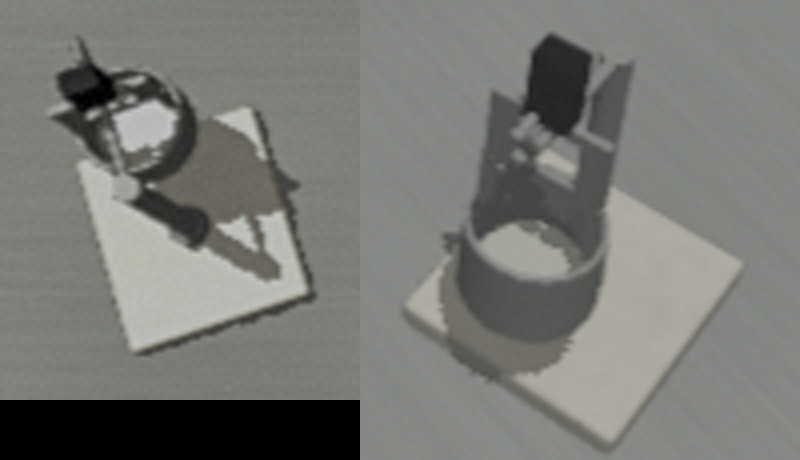

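View pics/crop2.png

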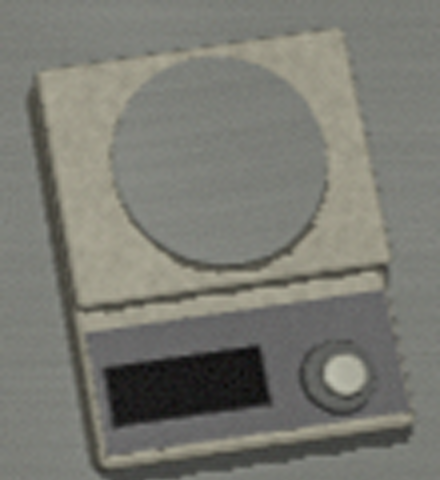

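Crop 1: the top view shows the plate corners at (78,165), (255,110), (312,295) and (135,352), the post top at (125,187) and the grip block at about (87,87). In the scene view the grip silhouette is centred at about (560,84) and the hook tip is near (522,130). Crop 2: the pan centre is at (220,161), the key at (345,374) and the rear deck corners at (37,73), (340,30) and (387,262).

```bash
cat > h.py <<'E'
import numpy as np,pickle
from scipy.spatial.transform import Rotation as R
from scipy.optimize import least_squares as LS
d=pickle.load(open('d0.pkl','rb'))
def proj(r,P):
    f=200/np.tan(np.radians(r['vertical_fov'])/2)
    p=R.from_rotvec(r['orientation']).inv().apply(np.atleast_2d(P)-r['origin'])
    return p[:,:2]/p[:,2:]*f+[r['cx'],r['cy']]
def ray(r,u,z):
    f=200/np.tan(np.radians(r['vertical_fov'])/2)
    v=R.from_rotvec(r['orientation']).apply([(u[0]-r['cx'])/f,(u[1]-r['cy'])/f,1])
    o=np.array(r['origin']);return o+v*(z-o[2])/v[2]
def crop(p,x,y,k=4): return (np.array(p,float)+.5)/k-.5+[x,y]
def place(q,L):  # q=x,y,yaw
    return R.from_euler('z',q[2]).apply(np.atleast_2d(L))+[q[0],q[1],0]
E
python3 - <<'E'
from h import *
T=d['top'];S=d['scene']
c=[crop(p,180,170) for p in[(78,165),(255,110),(312,295),(135,352),(125,187)]]
for p,z in zip(c,[.014]*4+[.168]): print('stand',ray(T,p,z).round(4))
b=[crop(p,370,150) for p in[(220,161),(345,374),(37,73),(340,30),(387,262)]]
B=[ray(T,p,z) for p,z in zip(b,[.08,.066,.064,.064,.064])]
for p in B: print('bal',p.round(4))
g=crop((87,87),180,170);gs=crop((560-360,84),350,245);ht=crop((522-360,130),350,245)
for z in(.185,.192): print('grip',z,ray(T,g,z).round(4),ray(S,gs,z).round(4),'tip',ray(S,ht,z).round(4))
E
```

```text
stand [0.5671 0.2794 0.014 ]
stand [0.6001 0.1748 0.014 ]
stand [0.4897 0.1379 0.014 ]
stand [0.4567 0.2404 0.014 ]
stand [0.531  0.2113 0.168 ]
bal [ 0.6023 -0.242   0.08  ]
bal [ 0.4849 -0.3082  0.066 ]
bal [ 0.6576 -0.1438  0.064 ]
bal [ 0.6823 -0.3183  0.064 ]
bal [ 0.5475 -0.3361  0.064 ]
grip 0.185 [0.579  0.2283 0.185 ] [0.5724 0.2239 0.185 ] tip [0.5988 0.234  0.185 ]
grip 0.192 [0.5776 0.2263 0.192 ] [0.577  0.2284 0.192 ] tip [0.603  0.2383 0.192 ]
```

```bash
cat > plan.py <<'E'
import numpy as np
from scipy import ndimage
# stand x,z in mm; basket window-centre coords (z-87)
def seg(a,b,r): 
    n=int(np.hypot(*np.subtract(b,a))//1)+1
    return np.c_[np.linspace(a,b,n+1),np.full(n+1,r)]
H=np.vstack([seg((0,165),(62,165),3),seg((62,165),(76,187),3),seg((76,187),(67,188),2.5),seg((0,0),(0,161),7),])
boxes=[(-2,2,66,74),(-2,2,100,106),(-7,7,106,142),(-9.5,9.5,109,180),(-30,30,0,42)]
def clr(x,z,th):
    c,s=np.cos(th),np.sin(th)
    dx=H[:,0]-x;dz=H[:,1]-z
    u=c*dx-s*dz; w=s*dx+c*dz+87
    m=1e9
    for a,b,e,f in boxes:
        q=np.maximum(np.maximum(a-u,u-b),0);p=np.maximum(np.maximum(e-w,w-f),0)
        m=min(m,(np.hypot(q,p)-H[:,2]).min())
    return m
if __name__=="__main__":
    X=np.arange(30,131);Z=np.arange(140,201);A=np.radians(np.arange(-60,1,2.5))
    C=np.array([[[clr(x,z,t) for t in A] for z in Z] for x in X])
    np.save('C.npy',C)
    for th in np.arange(.5,7,.25):
        l,_=ndimage.label(C>th,np.ones((3,3,3)))
        s=l[20,165-140,-1];g=l[-1,165-140,-1]
        if not s or s!=g: print('bottleneck',th,s,g);break
    # 3rd: fixed tilt
    for k,t in enumerate(A):
        for th in np.arange(0,6,.25):
            l,_=ndimage.label(C[:,:,k]>th,np.ones((3,3)))
            if not l[20,165-140] and th==0: pass
            gi=l[-1,30]; ok=(l[:25]==gi).any() and gi>0
            if not ok: break
        print(round(np.degrees(t),1),th,end='; ')
    th-=0
E
python3 plan.py
```

```text
bottleneck 5.0 0 1
-60.0 0.0; -57.5 2.25; -55.0 3.0; -52.5 3.5; -50.0 4.0; -47.5 4.5; -45.0 5.0; -42.5 5.0; -40.0 4.75; -37.5 4.5; -35.0 4.25; -32.5 4.0; -30.0 3.5; -27.5 3.25; -25.0 3.0; -22.5 2.5; -20.0 2.25; -17.5 1.75; -15.0 1.25; -12.5 0.75; -10.0 0.25; -7.5 0.0; -5.0 0.0; -2.5 0.0; 0.0 0.0;
```

Emit:
jog_arm --rows "-5.4 -2.1 -0.8 0 0 0 -0.6;-5.4 -2.1 -0.8 0 0 0 -0.6;-5.4 -2.1 -0.8 0 0 0 -0.6;-5.4 -2.1 -0.8 0 0 0 -0.6;-5.4 -2.1 -0.8 0 0 0 -0.6"

```text
time: 0.72
position: [0.4704, 0.3851, 0.2625]
tool_rot: [-0.657, -3.072, 0.0]
ft_force: [0.0, 0.9, -0.0]
grip_width: 0.801
grip_force: 0.0
```

Emit:
jog_arm --rows "-5.4 -3.3 0 0 0 0 -0.6;-5.4 -3.3 0 0 0 0 -0.6;-5.4 -3.3 0 0 0 0 -0.6;0 0 -0.8 0 0 -0.18 -0.6;0 0 0 0 0 -0.18 -0.6"

```text
time: 1.35
position: [0.5761, 0.2308, 0.2706]
tool_rot: [0.092, 3.14, 0.0]
ft_force: [-0.7, 0.4, -0.4]
grip_width: 0.797
grip_force: 0.0
```

Emit:
jog_arm --rows "0 0 0 0 0 -0.18 -0.6;0 0 0 0 0 -0.18 -0.6;0 0 0 0 0 -0.02 -0.6"

```text
time: 1.72
position: [0.5752, 0.2319, 0.2701]
tool_rot: [0.496, -3.101, 0.0]
ft_force: [0.3, -0.2, 0.5]
grip_width: 0.8
grip_force: 0.0
```

Run:
```python
from bench import ctrl, imaging
import cv2,pickle
s=ctrl.get_state();print(s['position'],s['tool_rot'],s['joint_positions'])
r=imaging.get_image('wrist');pickle.dump(r,open('w1.pkl','wb'));cv2.imwrite('pics/w1.png',cv2.resize(r['img'],(800,500)))
print(r['vertical_fov'],r['origin'],r['orientation'])
import numpy as np
C=np.load('C.npy');k=8 # -40deg
m=C[:,:,k]
for i in range(10,90,4): print(30+i,140+m[i].argmax(),m[i].max().round(1),np.where(m[i]>3.5)[0][[0,-1]]+140 if (m[i]>3.5).any() else '')
```

```text
[0.57521658 0.23187606 0.2700747 ] [ 4.96138530e-01 -3.10130210e+00  1.65080909e-04] [-0.53342918  0.23822305  0.13064223  1.46289091 -0.03110602  1.44335056
  1.48560785]
69.34134015041391 [0.50574642 0.20913214 0.43296775] [1.73938158 2.40114723 0.32822081]
40 192 6.6 [163 196]
44 195 7.4 [163 200]
48 165 5.7 [163 198]
52 165 5.7 [163 167]
56 165 5.7 [163 168]
60 167 7.2 [163 171]
64 167 7.5 [163 178]
68 182 4.7 [167 184]
72 186 5.8 [184 190]
76 189 7.2 [186 200]
80 192 9.5 [186 200]
84 194 12.4 [185 200]
88 200 15.9 [185 200]
92 200 19.5 [184 200]
96 200 20.2 [183 200]
100 200 20.9 [183 200]
104 200 21.6 [179 200]
108 200 23.0 [174 200]
112 200 24.9 [169 200]
116 200 27.2 [165 200]
```

View pics/w1.png

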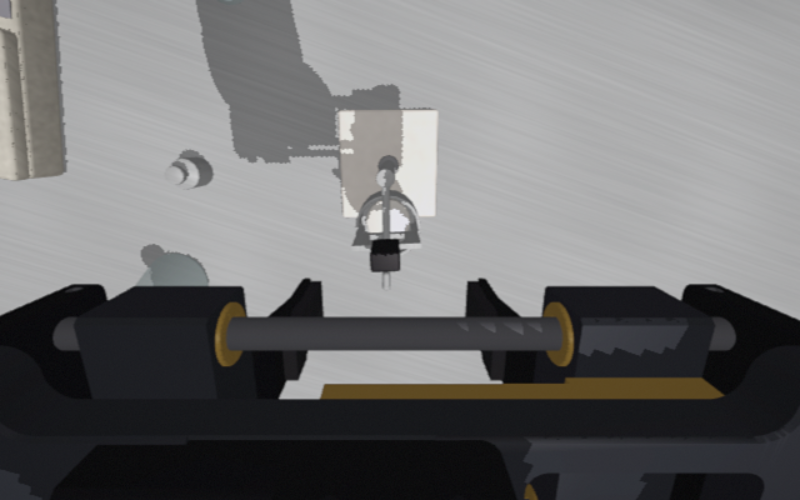

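The wrist view shows the stand square in the picture: post top (386,178), hook tip (387,288) and grip block columns 371–400, rows 240–271, with its top face around (385,261). I'll fit from these points.

Run:
```python
from h import *
r=pickle.load(open('w1.pkl','rb'))
s=lambda p:(np.array(p,float)+.5)/1.25-.5
po=ray(r,s((386,178)),.168);ti=ray(r,s((387,288)),.187);print(po,ti,np.hypot(*(ti-po)[:2]),np.degrees(np.arctan2(*(ti-po)[1::-1])))
cs=[ray(r,s(p),.014) for p in[(340,110),(437,110),(436,215)]];print(np.round(cs,4))
st=np.array([.530,.209]);y=np.radians(18.3)
for b in (48,52,56):
    q=(*(st+b*1e-3*np.array([np.cos(y),np.sin(y)])),y)
    L=[(a,c,z) for z in(.174,.210) for a in(-.007,.007) for c in(-.01,.01)]
    print(b,((proj(r,place(q,L))+.5)*1.25-.5).round(0).tolist())
import cv2
im=r['img'][165:240,270:350];cv2.imwrite('pics/w1c.png',cv2.resize(im,None,fx=7.5,fy=7.5,interpolation=cv2.INTER_CUBIC))
```

```text
[0.53091309 0.21149841 0.168     ] [0.60459566 0.23637634 0.187     ] 0.07776910109320348 18.656560435215894
[[0.4914 0.1427 0.014 ]
 [0.4584 0.2433 0.014 ]
 [0.5682 0.282  0.014 ]]
48 [[370.0, 233.0], [397.0, 233.0], [370.0, 251.0], [397.0, 251.0], [366.0, 246.0], [397.0, 246.0], [367.0, 267.0], [397.0, 267.0]]
52 [[370.0, 238.0], [397.0, 238.0], [370.0, 256.0], [397.0, 256.0], [366.0, 252.0], [397.0, 252.0], [367.0, 273.0], [397.0, 273.0]]
56 [[370.0, 243.0], [397.0, 243.0], [370.0, 261.0], [397.0, 261.0], [367.0, 258.0], [397.0, 258.0], [367.0, 278.0], [397.0, 278.0]]
```

View pics/w1c.png

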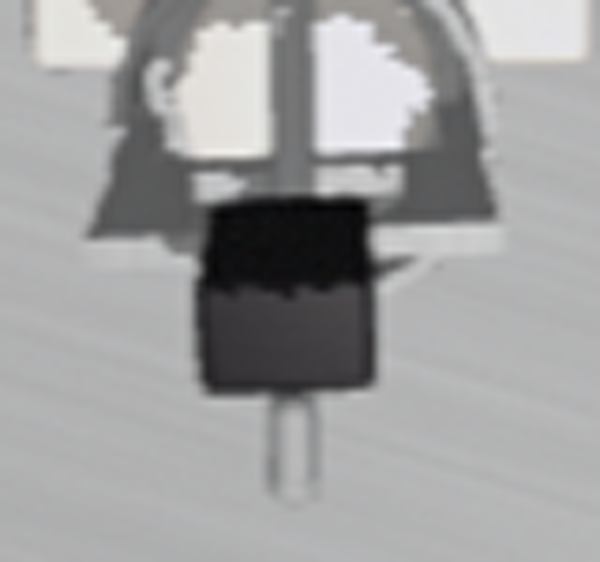

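The block's top face spans crop columns 198–378 and rows 288–393. That puts it about 51.5 mm along the bar, with its axis at about (0.579, 0.228). I'll go down and grip along the block's y.

Emit:
jog_arm --rows "-0.25 -0.54 1.5 0 0 0 -0.6;0 0 3.5 0 0 0 -0.6;0 0 3 0 0 0 -0.6;0 0 1.1 0 0 0 -0.6;0 0 0 0 0 0 -0.3" --force 10

```text
time: 2.4
position: [0.5792, 0.2273, 0.1787]
tool_rot: [0.496, -3.101, 0.001]
ft_force: [0.7, 0.2, 0.9]
grip_width: 0.747
grip_force: 0.0
```

Run:
```python
from bench import ctrl, imaging
import cv2,pickle
s=ctrl.get_state();print(s['position'],s['tool_rot'],s['ft_force'])
r=imaging.get_image('scene');pickle.dump(r,open('s1.pkl','wb'));r2=imaging.get_image('wrist');pickle.dump(r2,open('w2.pkl','wb'))
a=cv2.resize(r['img'][225:345,340:460],(480,480),interpolation=cv2.INTER_CUBIC)
cv2.imwrite('pics/s1.png',a)
```

```text
[0.57917158 0.22732807 0.17870938] [ 4.96203458e-01 -3.10064866e+00  8.49970642e-04] [0.70990132 0.17829422 0.8637235 ]
```

View pics/s1.png

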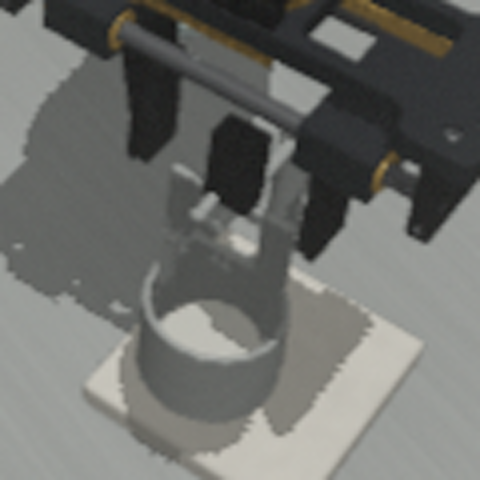

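The grip block at (238,165) hangs squarely between the open fingers, at (150,150) and (315,245), and the fingers clear the frame. Closing.

Emit:
jog_arm --rows "0 0 0 0 0 0 -0.2;0 0 0 0 0 0 0.1;0 0 0 0 0 0 0.4;0 0 0 0 0 0 0.6;0 0 0 0 0 0 1" --force 10

```text
time: 3.12
position: [0.5795, 0.2276, 0.1796]
tool_rot: [-0.498, 3.102, -0.0]
ft_force: [-0.8, -0.5, 0.9]
grip_width: 0.233
grip_force: 4.7
```

Emit:
jog_arm --rows "0 0 0 0 0 0 1;0 0 0 0 0 0 1;0 0 0 0 0 0 1" --force 40

```text
time: 3.5
position: [0.5795, 0.2275, 0.1796]
tool_rot: [-0.498, 3.102, -0.0]
ft_force: [-0.5, -0.6, 1.3]
grip_width: 0.228
grip_force: 39.7
```

```bash
cat > rows.py <<'E'
import numpy as np
from plan import clr
W=[(51.5,155,0),(51.5,160,0),(51.5,165,0),(51.5,165,-8),(51.5,165,-16),(51.5,165,-24),(52,165,-32),(53,165,-40),(60,166.5,-40),(64,171,-40),(66.5,177,-40),(69,183,-40),(73,187,-40),(78,191,-40),(86,194,-40),(98,196,-40),(114,196,-40),(134,196,-40)]
o=24.6
for a,b in zip(W,W[1:]):
    m=min(clr(*(np.array(a[:2])*(1-t)+np.array(b[:2])*t),np.radians(a[2]*(1-t)+b[2]*t)) for t in np.linspace(0,1,11))
    ta,tb=np.radians(a[2]),np.radians(b[2])
    d=np.array([b[0]+o*np.sin(tb)-a[0]-o*np.sin(ta),b[1]+o*np.cos(tb)-a[1]-o*np.cos(ta)])
    c,s=np.cos(ta),np.sin(ta)
    print(b,'clr %.1f'%m,'row %.2f 0 %.2f 0 %.3f 0'%(-(d[0]*c-d[1]*s)/10,-(d[0]*s+d[1]*c)/10,tb-ta))
E
python3 rows.py
```

```text
(51.5, 160, 0) clr 0.0 row -0.00 0 -0.50 0 0.000 0
(51.5, 165, 0) clr 3.5 row -0.00 0 -0.50 0 0.000 0
(51.5, 165, -8) clr 3.5 row 0.34 0 0.02 0 -0.140 0
(51.5, 165, -16) clr 6.7 row 0.34 0 0.02 0 -0.140 0
(51.5, 165, -24) clr 8.1 row 0.34 0 0.02 0 -0.140 0
(52, 165, -32) clr 7.0 row 0.30 0 0.04 0 -0.140 0
(53, 165, -40) clr 5.7 row 0.26 0 0.08 0 -0.140 0
(60, 166.5, -40) clr 5.7 row -0.63 0 0.34 0 0.000 0
(64, 171, -40) clr 7.1 row -0.60 0 -0.09 0 0.000 0
(66.5, 177, -40) clr 4.8 row -0.58 0 -0.30 0 0.000 0
(69, 183, -40) clr 4.4 row -0.58 0 -0.30 0 0.000 0
(73, 187, -40) clr 5.0 row -0.56 0 -0.05 0 0.000 0
(78, 191, -40) clr 6.1 row -0.64 0 0.01 0 0.000 0
(86, 194, -40) clr 8.3 row -0.81 0 0.28 0 0.000 0
(98, 196, -40) clr 12.7 row -1.05 0 0.62 0 0.000 0
(114, 196, -40) clr 16.6 row -1.23 0 1.03 0 0.000 0
(134, 196, -40) clr 22.8 row -1.53 0 1.29 0 0.000 0
```

Emit:
jog_arm --rows "0 0 -0.5 0 0 0 1;0 0 -0.5 0 0 0 1;0.34 0 0.02 0 -0.14 0 1;0.34 0 0.02 0 -0.14 0 1;0.34 0 0.02 0 -0.14 0 1"

```text
time: 4.12
position: [0.5699, 0.2246, 0.1882]
tool_rot: [-0.431, 2.686, 0.094]
ft_force: [-0.8, -0.3, -2.1]
grip_width: 0.227
grip_force: 39.9
```

Emit:
jog_arm --rows "0.3 0 0.04 0 -0.14 0 1;0.26 0 0.08 0 -0.14 0 1;0 0 0 0 0 0 1"

```text
time: 4.5
position: [0.5623, 0.2216, 0.1806]
tool_rot: [-0.39, 2.422, 0.139]
ft_force: [0.4, 0.9, -1.5]
grip_width: 0.222
grip_force: 40.0
```

Run:
```python
from bench import ctrl, imaging
import cv2,pickle,numpy as np
from scipy.spatial.transform import Rotation as R
s=ctrl.get_state();p=np.array(s['position']);M=R.from_rotvec(s['tool_rot']).as_matrix()
print(p,s['ft_force'],s['joint_positions'])
y=np.radians(18.4);ex=np.array([np.cos(y),np.sin(y),0]);ey=np.array([-np.sin(y),np.cos(y),0])
zb=-M[:,2];print('tilt',np.degrees(np.arctan2(zb@ex,zb[2])),'lat',zb@ey)
w=p-.0246*zb-[.5305,.2113,0];print('WC',w@ex,w@ey,w[2])
ims=[]
r=imaging.get_image('scene');a=cv2.resize(r['img'][215:355,330:480],(600,560),interpolation=cv2.INTER_CUBIC);cv2.imwrite('pics/s2.png',a)
```

```text
[0.56233253 0.22160444 0.18059632] [ 0.41691878  0.8635755  -1.53121723] [-0.52808048 -0.17790487  0.04004185  2.24822368  0.29879409  0.40025565
  1.16869163]
tilt -39.743188969300206 lat 0.0026859579783643974
WC 0.049185601133092026 -0.0003363500284427225 0.1616810090320041
```

View pics/s2.png

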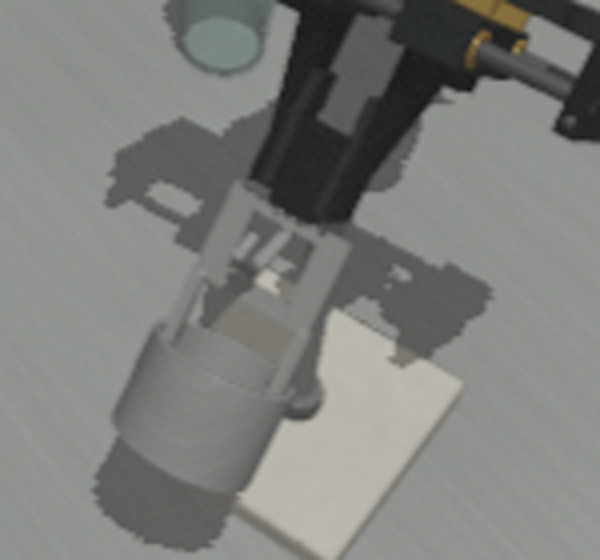

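The basket is held tilted about 40° with the bar inside the window and no contact. It sits 3–4 mm low of plan, so I'll correct that and then back out in small steps.

Emit:
jog_arm --rows "-0.43 0 -0.07 0 0 0 1;-0.71 0 0.4 0 0 0 1;0 0 0 0 0 0 1"

```text
time: 4.92
position: [0.5779, 0.2272, 0.1899]
tool_rot: [-0.387, 2.415, 0.142]
ft_force: [0.5, -0.7, -2.5]
grip_width: 0.226
grip_force: 40.0
```

```bash
cat > wc.py <<'E'
from bench import ctrl
import numpy as np
from scipy.spatial.transform import Rotation as R
s=ctrl.get_state();p=np.array(s['position']);M=R.from_rotvec(s['tool_rot']).as_matrix()
y=np.radians(18.4);ex=np.array([np.cos(y),np.sin(y),0]);ey=np.array([-np.sin(y),np.cos(y),0])
zb=-M[:,2];w=p-.0246*zb-[.5305,.2113,0]
print('t',s['time'],'tilt',np.degrees(np.arctan2(zb@ex,zb[2])),'WC',w@ex*1e3,w@ey*1e3,w[2]*1e3,s['ft_force'])
E
python3 wc.py
```

```text
t 4.925 tilt -40.16324112296434 WC 65.89461477888722 0.047133165124563614 171.09984245222597 [ 0.5098376  -0.67103326 -2.46917267]
```

Emit:
jog_arm --rows "-0.37 0 -0.28 0 0 0 1;-0.36 0 -0.27 0 0 0 1;0 0 0 0 0 0 1;0 0 0 0 0 0 1"

```text
time: 5.42
position: [0.578, 0.2272, 0.1977]
tool_rot: [-0.388, 2.416, 0.142]
ft_force: [0.2, -0.2, -2.8]
grip_width: 0.224
grip_force: 40.0
```

```bash
python3 wc.py
```

```text
t 5.425 tilt -40.11069572506765 WC 65.95921960979167 0.019393759767204463 178.89064618301387 [ 0.16458845 -0.1516959  -2.84816103]
```

Emit:
jog_arm --rows "-0.46 0 -0.1 0 0 0 1;-0.46 0 -0.06 0 0 0 1;0 0 0 0 0 0 1;-0.75 0 0.04 0 0 0 1;0 0 0 0 0 0 1"

```text
time: 6.05
position: [0.5903, 0.2313, 0.2102]
tool_rot: [-0.387, 2.414, 0.142]
ft_force: [-0.3, -0.7, -2.8]
grip_width: 0.225
grip_force: 40.0
```

```bash
python3 wc.py
```

```text
t 6.05 tilt -40.19143643580339 WC 78.95857744129664 0.07863425164500695 191.42933817505553 [-0.27008757 -0.70367173 -2.84350291]
```

Emit:
jog_arm --rows "-1.14 0 0.36 0 0 0 1;-2.43 0 1.78 0 0 0 1;-2.43 0 1.78 0 0 0 1;-2.5 0 0.5 0 0 0 1;-2 0 -2 0 0.13 0 1"

```text
time: 6.68
position: [0.6784, 0.2598, 0.253]
tool_rot: [-0.411, 2.555, 0.116]
ft_force: [1.6, -0.9, -3.2]
grip_width: 0.23
grip_force: 40.0
```

Emit:
jog_arm --rows "0 0 -2 0 0.13 0 1;0 0 -2 0 0.13 0 1;0 0 -2 0 0.13 0 1;0 0 -1 0 0.13 0 1;0 0 0 0 0.05 0 1"

```text
time: 7.3
position: [0.6572, 0.2534, 0.3228]
tool_rot: [-0.498, 3.1, 0.0]
ft_force: [-0.1, -0.6, -2.0]
grip_width: 0.223
grip_force: 40.0
```

```bash
python3 wc.py
python3 - <<'E'
from h import *
from bench import ctrl,imaging
import cv2
T=d['top']
for n,u,z in(('flasktop',(316,121),.121),('weight',(316,190),.054),('beaker',(320,274),.08)):print(n,ray(T,u,z).round(3))
s=ctrl.get_state();print(s['position'],s['tool_rot'],s['joint_positions'])
ims=[imaging.get_image('scene')['img'],imaging.get_image('wrist')['img']]
cv2.imwrite('pics/s3.png',cv2.resize(np.vstack(ims),(480,600)))
E
```

```text
t 7.3 tilt -0.0827907137257719 WC 133.5929987448837 -0.012491296420601195 298.1998256296235 [-0.12994362 -0.56405375 -2.03974352]
flasktop [ 0.75  -0.     0.121]
weight [0.608 0.001 0.054]
beaker [ 0.418 -0.008  0.08 ]
[0.65723226 0.25344886 0.3227998 ] [-4.98316103e-01  3.10035131e+00  1.37554868e-04] [-0.49522065  0.41947025  0.13579735  1.12711695 -0.05496503  1.59695757
  1.51693972]
```

View pics/s3.png

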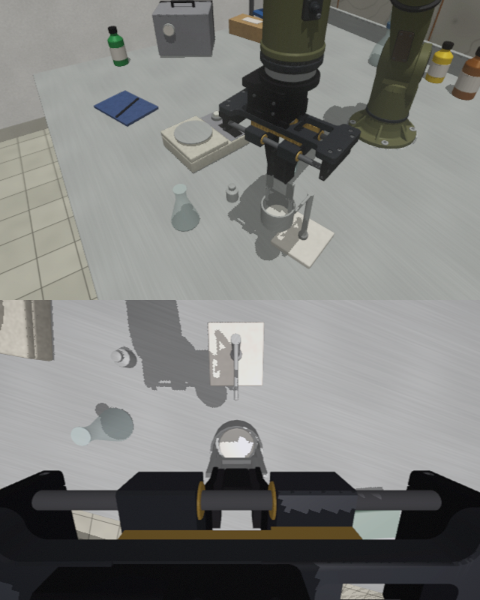

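The basket is off the hook, upright and clear of everything, with its cup rim at about (237,440) in the wrist half. I'll carry it over to the pan.

Emit:
jog_arm --rows "1 -2.2 0 0 0 0 1;2.2 -4.8 0 0 0 0 1;2.4 -5.2 0 0 0 0 1;2.4 -5.2 0 0 0 0 1;2.4 -5.2 0 0 0 0 1"

```text
time: 8.02
position: [0.6255, 0.0014, 0.3232]
tool_rot: [-0.495, 3.1, -0.001]
ft_force: [0.2, 0.7, -2.9]
grip_width: 0.223
grip_force: 40.0
```

Emit:
jog_arm --rows "2.4 -5.2 0 0 0 0 1;2.4 -5.2 0 0 0 0 1;2.4 -5.2 0 0 0 0 1;2.2 -4.8 0 0 0 0 1;1 -2.25 0 0 0 0 1"

```text
time: 8.65
position: [0.5956, -0.2488, 0.3233]
tool_rot: [-0.486, 3.102, -0.005]
ft_force: [-0.1, 1.2, -3.0]
grip_width: 0.226
grip_force: 40.0
```

Emit:
jog_arm --rows "0 0 2 0 0 0.15 1;0 0 2 0 0 0.15 1;0 0 2 0 0 0.15 1;0 0 2 0 0 0.15 1;0 0 0 0 0 0 1"

```text
time: 9.28
position: [0.5966, -0.243, 0.2412]
tool_rot: [-0.44, -3.109, -0.001]
ft_force: [-0.2, 0.2, -1.6]
grip_width: 0.223
grip_force: 40.0
```

```bash
cat > chk.py <<'E'
from h import *
from bench import ctrl,imaging
s=ctrl.get_state();p=np.array(s['position']);M=R.from_rotvec(s['tool_rot']).as_matrix()
print(s['time'],p.round(4),'down err',M[:2,2].round(4),'q',np.round(s['joint_positions'],2),s['ft_force'])
dx,dy=np.array([.602,-.242])-p[:2]
print('to pan in tool cm',(M.T@[dx,dy,0]*100).round(2),'underside above pan mm',(p[2]-.1116-.08)*1e3)
E
python3 chk.py
python3 - <<'E'
from h import *
print('pan from scene',ray(d['scene'],(257.5,177),.08))
E
```

```text
9.275 [ 0.5966 -0.243   0.2412] down err [-0.0019  0.0008] q [-0.01  0.32  0.45  1.45 -0.14  1.41  1.74] [-0.24636608  0.19342067 -1.6030856 ]
to pan in tool cm [-0.49  0.25 -0.  ] underside above pan mm 49.58291690797394
pan from scene [ 0.60700683 -0.23004839  0.08      ]
```

The scene reading of the pan disagrees with the top view by about 12 mm, so I'll look again before lowering.

Run:
```python
from h import *
from bench import imaging
import cv2
w=imaging.get_image('wrist');pickle.dump(w,open('w3.pkl','wb'))
S=d['scene']
P=[(.602,-.242,.08),(.4849,-.3082,.066)]
print('pred scene',proj(S,P).round(1),'wrist',proj(w,P).round(1))
sc=cv2.resize(S['img'][140:190,220:340],(480,200),interpolation=cv2.INTER_CUBIC)
im=np.zeros((600,640,3),np.uint8);im[:400]=w['img'];im[400:,:480]=sc
cv2.imwrite('pics/v10.png',im)
```

```text
pred scene [[257.2 173.7]
 [288.  150.5]] wrist [[316.9 184.7]
 [230.4  99.4]]
```

View pics/v10.png

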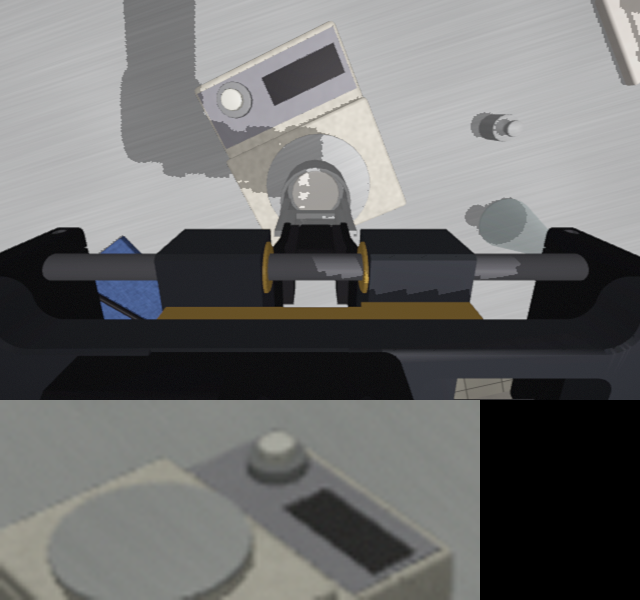

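The wrist view puts the key top at (231,99) and the pan spans columns 267–370 with its top edge at row 134. Both agree with the top-view estimate (predicted key (230,99), pan centre (317,185)). Lowering.

Emit:
jog_arm --rows "-0.49 0.25 1 0 0 0 1;0 0 1.5 0 0 0 1;0 0 1.3 0 0 0 1;0 0 0.7 0 0 0 1;0 0 0 0 0 0 1"

```text
time: 9.95
position: [0.6038, -0.2412, 0.1963]
tool_rot: [-0.441, -3.109, -0.0]
ft_force: [-0.8, -0.5, -2.7]
grip_width: 0.222
grip_force: 40.0
```

```bash
python3 chk.py
python3 - <<'E'
from h import *
w=pickle.load(open('w3.pkl','rb'))
b=np.array([.5966,-.243,.2412-.1116]);t=np.linspace(0,6.28,60)
q=proj(w,np.c_[b[0]+.03*np.cos(t),b[1]+.03*np.sin(t),np.full(60,b[2]+.042)]);print('rim pred',q.min(0),q.max(0))
E
```

```text
9.95 [ 0.6038 -0.2412  0.1963] down err [-0.0015  0.0004] q [-0.    0.35  0.44  1.5  -0.15  1.33  1.74] [-0.75670145 -0.48560493 -2.70252914]
to pan in tool cm [ 0.15 -0.12  0.  ] underside above pan mm 4.691673292624973
rim pred [279.08614321 169.28966601] [350.28285761 237.31497799]
```

Emit:
jog_arm --rows "0 0 0.1 0 0 0 1;0 0 0.1 0 0 0 1;0 0 0.1 0 0 0 1;0 0 0 0 0 0 1"

```text
time: 10.45
position: [0.6042, -0.2413, 0.1943]
tool_rot: [0.441, 3.11, 0.0]
ft_force: [-0.3, 0.1, -2.8]
grip_width: 0.225
grip_force: 40.0
```

Emit:
jog_arm --rows "0 0 0.1 0 0 0 1;0 0 0.05 0 0 0 1;0 0 0 0 0 0 1"

```text
time: 10.82
position: [0.6042, -0.2414, 0.1927]
tool_rot: [-0.441, -3.11, -0.0]
ft_force: [-0.3, 0.3, -2.3]
grip_width: 0.224
grip_force: 40.0
```

Emit:
jog_arm --rows "0 0 0.05 0 0 0 1;0 0 0.05 0 0 0 1;0 0 0 0 0 0 1"

```text
time: 11.2
position: [0.6043, -0.2414, 0.1921]
tool_rot: [0.441, 3.11, 0.0]
ft_force: [0.4, -0.2, -0.5]
grip_width: 0.228
grip_force: 40.0
```

Emit:
jog_arm --rows "0 0 0.05 0 0 0 1;0 0 0 0 0 0 1;0 0 0 0 0 0 1"

```text
time: 11.58
position: [0.6044, -0.2415, 0.1921]
tool_rot: [0.441, 3.11, 0.0]
ft_force: [-1.9, 0.3, 5.4]
grip_width: 0.227
grip_force: 40.0
```

Contact at about 8 N. I'll ease the grip, then open.

Emit:
jog_arm --rows "0 0 0 0 0 0 1;0 0 0 0 0 0 1" --force 3

```text
time: 11.82
position: [0.6044, -0.2414, 0.1915]
tool_rot: [0.441, 3.11, -0.0]
ft_force: [-1.2, 0.3, 4.0]
grip_width: 0.231
grip_force: 3.0
```

Emit:
jog_arm --rows "0 0 0 0 0 0 0.4;0 0 0 0 0 0 0.3;0 0 0 0 0 0 0;0 0 0 0 0 0 -0.2;0 0 0 0 0 0 -0.4"

```text
time: 12.45
position: [0.6042, -0.2414, 0.1912]
tool_rot: [0.441, 3.11, 0.0]
ft_force: [-0.3, 0.3, 0.0]
grip_width: 0.607
grip_force: 0.0
```

Emit:
jog_arm --rows "0 0 0 0 0 0 -0.4;0 0 -1.5 0 0 0 -0.4;0 0 -3 0 0 0 -0.4;0 0 -4 0 0 0 -0.4;0 0 -3 0 0 0 -0.4"

```text
time: 13.08
position: [0.6046, -0.2417, 0.3096]
tool_rot: [0.441, 3.107, -0.001]
ft_force: [1.1, 0.1, -1.4]
grip_width: 0.701
grip_force: 0.0
```

```bash
cat > key.py <<'E'
from h import *
from bench import ctrl
s=ctrl.get_state();p=np.array(s['position']);M=R.from_rotvec(s['tool_rot']).as_matrix()
print(s['time'],p.round(4),'q',np.round(s['joint_positions'],2),s['ft_force'],'M',M.round(3).tolist())
print('to key top in tool cm',(M.T@(np.array([.4849,-.3082,.066])-p)*100).round(2))
E
python3 key.py
python3 - <<'E'
from h import *
from bench import imaging
import cv2
w=imaging.get_image('wrist');pickle.dump(w,open('w4.pkl','wb'))
# black grip block top face expected, and detected dark blob near it
c=proj(w,[(.6044,-.2415,.222)])[0];print('block top pred',c)
g=cv2.cvtColor(w['img'],cv2.COLOR_BGR2GRAY);x,y=c.astype(int)
m=(g[y-40:y+40,x-30:x+30]<60).astype(np.uint8)
n,l,st,ce=cv2.connectedComponentsWithStats(m)
for i in range(1,n):
    if st[i][4]>50: print(st[i]+[x-30,y-40,0,0,0],ce[i]+[x-30,y-40])
L=[(.6044+a,-.2415+b,z) for z in(.186,.222) for a in(-.008,.008) for b in(-.01,.01)]
q=proj(w,L);print('block pred bbox',q.min(0),q.max(0))
E
```

```text
13.075 [ 0.6046 -0.2417  0.3096] q [-0.    0.31  0.46  1.33 -0.14  1.53  1.73] [ 1.06803816  0.13008518 -1.42413718] M [[-0.961, 0.278, 0.003], [0.278, 0.961, -0.001], [-0.003, -0.0, -1.0]]
to key top in tool cm [ 9.72 -9.71 24.33]
block top pred [314.84114354 197.69311102]
[305 180  22  22 435] [315.43678161 190.66436782]
block pred bbox [301.65248887 177.72703859] [327.8953765  208.71098536]
```

The grip block shows where predicted (columns 305–327, rows 180–202), so the basket stands upright and released. Now the key.

Emit:
jog_arm --rows "3.2 -3.2 0 0 0 0 1;3.3 -3.3 0 0 0 0 1;3.2 -3.2 0 0 0 0 1;0 0 4 0 0 0 1;0 0 4.5 0 0 0 1" --force 20

```text
time: 13.75
position: [0.4844, -0.3086, 0.2224]
tool_rot: [0.443, 3.106, -0.001]
ft_force: [0.6, 0.4, -0.2]
grip_width: 0.219
grip_force: 0.0
```

Emit:
jog_arm --rows "0 0 4.5 0 0 0 1;0 0 4 0 0 0 1;0 0 3.5 0 0 0 1;0 0 2.3 0 0 0 1;0 0 0 0 0 0 1"

```text
time: 14.38
position: [0.4831, -0.307, 0.0772]
tool_rot: [-0.441, -3.108, -0.001]
ft_force: [1.2, 0.2, 0.5]
grip_width: 0.007
grip_force: 0.0
```

```bash
python3 key.py
```

```text
14.375 [ 0.4831 -0.307   0.0772] q [ 0.1   0.29  0.49  1.83 -0.16  1.06  1.94] [1.24419903 0.21348554 0.4709232 ] M [[-0.961, 0.278, -0.003], [0.278, 0.961, 0.001], [0.003, 0.0, -1.0]]
to key top in tool cm [-0.21 -0.06  1.12]
```

Emit:
jog_arm --rows "-0.2 -0.05 0.6 0 0 0 1;0 0 0.5 0 0 0 1;0 0 0.2 0 0 0 1;0 0 0 0 0 0 1"

```text
time: 14.88
position: [0.4871, -0.3093, 0.0664]
tool_rot: [0.441, 3.107, -0.001]
ft_force: [2.0, -0.8, 3.3]
grip_width: 0.004
grip_force: 1.8
```

Emit:
jog_arm --rows "0 0 0.15 0 0 0 1;0 0 0.1 0 0 0 1;0 0 0 0 0 0 1;0 0 0 0 0 0 1"

```text
time: 15.38
position: [0.4872, -0.3093, 0.0644]
tool_rot: [0.441, 3.107, -0.001]
ft_force: [1.5, -0.6, 9.6]
grip_width: 0.013
grip_force: 4.8
```

Emit:
jog_arm --rows "0 0 0.15 0 0 0 1;0 0 0 0 0 0 1;0 0 0.15 0 0 0 1;0 0 0 0 0 0 1;0 0 0 0 0 0 1"

```text
time: 16.0
position: [0.4873, -0.3094, 0.064]
tool_rot: [0.441, 3.107, 0.001]
ft_force: [-4.1, 3.5, 26.7]
grip_width: 0.004
grip_force: 13.1
```

```bash
python3 key.py
python3 - <<'E'
from bench import ctrl
s=ctrl.get_state();print(s['torque'],s['ft_force'],s['grip_width'],s['time'])
E
```

```text
16.0 [ 0.4873 -0.3094  0.064 ] q [ 0.11  0.32  0.48  1.83 -0.17  1.03  1.95] [-4.06785123  3.52830143 26.65171676] M [[-0.961, 0.278, 0.004], [0.278, 0.961, -0.0], [-0.003, 0.001, -1.0]]
to key top in tool cm [ 0.26  0.05 -0.2 ]
[0.76761002 1.06783184 0.01888425] [-4.06785123  3.52830143 26.65171676] 0.0038312284388180356 16.0
```

The torque says the hard stop is close under the fingertips, but it came at a measured z of 64 mm, not 60. I'll back off, centre on the key and press again in small steps, watching force against height.

Emit:
jog_arm --rows "0 0 -0.9 0 0 0 1;0 0 -0.6 0 0 0 1;0.26 0.05 0 0 0 0 1;0 0 0 0 0 0 1"

```text
time: 16.5
position: [0.4823, -0.3067, 0.0737]
tool_rot: [-0.441, -3.108, -0.001]
ft_force: [0.5, -0.1, 0.0]
grip_width: 0.002
grip_force: 0.0
```

Emit:
jog_arm --rows "0 0 0.2 0 0 0 1;0 0 0 0 0 0 1"

```text
time: 16.75
position: [0.4831, -0.3072, 0.0721]
tool_rot: [-0.441, -3.109, -0.001]
ft_force: [-1.0, -0.5, -1.0]
grip_width: 0.0
grip_force: 0.0
```

Emit:
jog_arm --rows "0 0 0.2 0 0 0 1;0 0 0 0 0 0 1"

```text
time: 17.0
position: [0.4835, -0.3074, 0.0706]
tool_rot: [-0.441, -3.11, -0.0]
ft_force: [-0.4, -0.0, -0.2]
grip_width: 0.006
grip_force: 0.0
```

Emit:
jog_arm --rows "0 0 0.2 0 0 0 1;0 0 0 0 0 0 1"

```text
time: 17.25
position: [0.4836, -0.3075, 0.0689]
tool_rot: [0.441, 3.11, 0.0]
ft_force: [-0.2, 0.3, 2.5]
grip_width: 0.009
grip_force: 1.1
```

Emit:
jog_arm --rows "0 0 0.2 0 0 0 1;0 0 0 0 0 0 1"

```text
time: 17.5
position: [0.4836, -0.3075, 0.0669]
tool_rot: [0.441, 3.11, -0.0]
ft_force: [-0.4, -0.6, 2.8]
grip_width: 0.004
grip_force: 1.7
```

Contact starts at about 69.5 mm with a soft spring below that, so the stop at 64 mm was the key fully down, with a height offset of about 4 mm. One more gentle full press, then away.

Emit:
jog_arm --rows "0 0 0.2 0 0 0 1;0 0 0.15 0 0 0 1;0 0 0.05 0 0 0 1;0 0 0 0 0 0 1"

```text
time: 18.0
position: [0.4837, -0.3075, 0.0643]
tool_rot: [0.441, 3.11, 0.001]
ft_force: [-3.9, 2.3, 13.1]
grip_width: 0.002
grip_force: 6.7
```

Emit:
jog_arm --rows "0 0 -1 0 0 0 1;0 0 -3 0 0 0 1;0 0 -5 0 0 0 1;0 0 -5 0 0 0 1;0 0 -5 0 0 0 1"

```text
time: 18.62
position: [0.4832, -0.3071, 0.2538]
tool_rot: [-0.441, -3.11, -0.0]
ft_force: [0.4, 0.7, -0.6]
grip_width: 0.001
grip_force: 0.0
```

Emit:
jog_arm --rows "0 0 0 0 0 0 1;0 0 0 0 0 0 1;0 0 0 0 0 0 1"

```text
time: 19.0
position: [0.4827, -0.3068, 0.2508]
tool_rot: [-0.441, -3.107, -0.001]
ft_force: [0.4, 0.7, -0.7]
grip_width: 0.004
grip_force: 0.0
```

Run:
```python
from h import *
from bench import imaging
import cv2
# basket upright check in top view: grip-block dark blob against model at pan (z .08)
t=imaging.get_image('top');c=proj(t,[(.604,-.2415,.222)])[0]
x,y=c.round().astype(int);g=cv2.cvtColor(t['img'],cv2.COLOR_BGR2GRAY)[y-20:y+21,x-20:x+21]
n,l,st,ce=cv2.connectedComponentsWithStats((g<50).astype(np.uint8))
print('pred',c,[(st[i].tolist(),(ce[i]+[x-20,y-20]).round(1)) for i in range(1,n) if st[i][4]>15])
w=imaging.get_image('wrist');print(proj(w,[(.604,-.2415,.222)]))
```

```text
pred [441.39523386 173.76243712] [([11, 18, 14, 12, 128], array([438.7, 177.3])), ([35, 37, 6, 4, 21], array([458.8, 192.7]))]
[[435.62407583 337.25284786]]
```

```bash
python3 -c "
from bench import ticket
print(ticket.close_job())"
```

```text
the job is handed in; nothing more can be done
None
```

The job is handed in at about 19 s of the 53 s: the basket came off the hook with no sign of forcing and was left released on the middle of the pan, and the record key was pressed right down twice and released. I kept clear of the beaker, flask and check weight. The bench returned no verdict.

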